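# Check the cork coaster for damp with the spring-tipped meter

### The job

Check the cork coaster for damp: first set it back flat on the glass, midway between the two pen cups, and let go of it; then draw the pen-shaped moisture meter out of its slanted holder and hold it upright with its steel tip inside the small burnt ring on the coaster, pressing lightly so that the spring tip is pushed about half-way in. The job finishes while you are still holding the meter there in the gripper, steady and pressed. Leave the cups and the other things on the table where they are.

Things in the scene. Friction and masses are not known exactly. Their poses are not given: they have to be found in the camera images.
- coaster: small round cork coaster on a steel backing plate, loose, 60 mm across and 14 mm thick in all, 80 g; origin at the centre of its underside, z up; it starts flat on the glass to the left (+y) of the cups
- mark (a point): centre of the burnt ring on the coaster's top face: a thin dark ring, 19 mm outside and 15 mm inside diameter; the point lies on the top face, 14 mm above the underside and 10 mm off the coaster's centre along the coaster's own x axis, so it turns with the coaster
- cup_a: white ceramic pen cup, the one farther to the right (-y), loose, 76 mm across the rim, 95 mm tall, pens standing out of it up to 157 mm above the table; origin at the centre of its underside
- cup_b: the other, like white ceramic pen cup (76 mm rim, 95 mm tall, pens up to 157 mm); its centre stands 240 mm from that of cup_a, on cup_a's left (+y) side; origin at the centre of its underside
- between (a point): the point on the table top midway between the centres of the two cups, where the coaster's centre belongs
- holder: slanted pen holder, fixed: a round foot 96 mm across, 12 mm thick, and a 44 x 44 x 65 mm aluminium block whose 21 mm bore leans 0.35 rad from vertical, upper end to the holder's own -x, roughly towards the robot; the mouth's centre is 75 mm above the table and 10 mm from the origin towards -x; origin at the centre of the foot's underside
- probe: pen-shaped moisture meter, loose, 80 g, 147 mm long, in the holder's bore; origin at the free end of its relaxed steel tip, z along it from tip to rear. Along z: tip 8 mm thick to 14 mm; nose and shank 18 mm thick to 55; black collar 30 mm thick, 55 to 61 (rests on the holder's mouth); white handle 20 mm thick, 61 to 147, to grip. Draw it out 60 mm along its axis
- tip_end (a point): the free end of the steel spring tip, on the meter's axis; it moves with the tip (up the meter's axis as the tip is pushed in)
- tip (a joint): how far the spring tip is pushed into the meter, m: 0 relaxed, 0.010 fully in; spring 500 N/m (2.5 N at half-way, 5 N fully in), no latch
- tape_dispenser: yellow plastic tape dispenser, 60 x 150 x 80 mm, loose, at the back; a bystander; origin at the centre of its underside
- binder_clip: steel binder clip, 32 mm wide, 36 mm tall, loose, between the cups' place and the coaster's start; a bystander; origin at the centre of its underside
- eraser: grey rubber eraser 45 x 22 x 13 mm, loose; a bystander; origin at the centre of its underside
- stapler: black stapler 130 mm long, 60 mm tall, loose, at the back right; a bystander; origin at the centre of its underside
- table: the round glass table top, 1.44 m across, its top face at z = 0 (the origin, 0.38 m ahead of the robot's base)
There are look-alikes about, which are no part of the job. There is more than one size of the holder; the job needs the middle-sized.

How it is judged:
By the outcome, as a careful person would: the job done as asked, in the order asked, and still so for the second after the job is handed in, while the arm keeps its last pose, push and grip.
It also fails if it takes over 64 s, if anything falls off the work surface, if the arm or the gripper's body presses on something with over 40 N, if the wrist force passes 120 N, or if a joint passes its speed limit or range.

### The arm

A 7-joint arm with a two-finger parallel gripper is mounted at the origin on the work surface. World frame = base frame: x ahead of the robot, y to its left, z up, the work surface at z = 0. Lengths are in m, angles in degrees, forces in N, time in s.
With the tool pointing down it reaches from about 0.425 to 0.875 m from the base axis. Payload 4.7 kg.
Tool frame: the origin (TCP) lies at the very end of the fingers, on their centre line; the grasp point (between the pads) lies 19 mm behind it; z points along the fingers, y is the line along which they close (so a half turn about z gives the same grasp; the last joint's range is limited). The gripper opens to 87 mm and grips with 3 to 60 N. Pads are 19 mm wide; open, the fingers measure 117 mm over their backs; the gripper's body (75 mm by 190 mm) begins 51 mm behind the grasp point.
Start: joints at [65.094, 18.392, -4.016, 83.108, 1.295, 78.541, -3.26], TCP at [0.282, -0.586, 0.223] pointing down, gripper open.
Joint ranges: [-163.93, 163.93], [-17.29, 119.83], [-79.2, 71.16], [3.27, 140.29], [-89.18, 269.18], [5.43, 117.66], [-154.24, 154.24]. Speed limits (degrees/s): [147.25, 147.25, 180, 180, 180, 180, 180].

### API

Orientations are given as [roll, pitch, yaw] about the fixed x, y, z axes, in that order (R = Rz(yaw) Ry(pitch) Rx(roll)).
In Python, from cell import get_obs, eyes, env gives the robot as it stands.
- The arm moves only by the tool servo_tool, never from a script. Its argument "series" is a list that holds one entry, the list of rows, each a list of 7 numbers: the shift along the tool's x, y, z in units of 300 mm (1.0 is 300 mm), then the turn, a rotation vector about the tool's x, y, z in units of pi rad (1.0 is pi rad), then the opening, from 0 (shut) to 1 (fully open). In form: [[[tx, ty, tz, wx, wy, wz, gripper], ...]]. A call has 1 to 12 rows; each row is the pose to reach, as a shift and turn from the pose commanded when the call began, along the tool's axes at that moment, turning the shorter way round; what a row does not reach only later rows make up. A row lasts 1/12 s, in which the tool goes at most 41.7 mm and 7.16 degrees, less where a joint would pass 70% of its speed; a pose out of reach is approached as far as the arm can. A call with a number of a shift or a turn outside -1 to 1 is refused whole. A call with a gripper value outside its range is refused whole. The fingers move at their own pace and stop on an object; "grip_force" is the grip in N (left out, the last holds). Time passes only in rows, so rows that repeat a pose let the fingers close. It gives the time, the measured TCP pose, the force, the opening and the grip force at its end, in the units of the state.
- get_obs(): the state, without advancing time (a new reading comes with each control period).
- eyes.read_camera(name): name is "side" or "top"; returns a dict with "frame" (420x560x3 uint8, red, green, blue), "depth" (420x560 float32, m along the optical axis (not along the pixel's ray), 0 where there is no reading), "fx", "fy", "cx", "cy" (pixels), "origin" and "rotation" of the camera in the world. Camera axes: x right, y down, z forward; pixel columns grow to the right and rows downward; lengths in m; the calibration is good to about 2 mm. A picture is of the moment at which its call begins.
- env.sign_off(): hands the job in; it is judged then, once.
The state is a dict: "time_s": time; "qpos": joint angles; "joint_velocities": joint speeds; "effort": joint torques, N m; "tool_pos": TCP position; "tool_rot": TCP orientation; "force": force on the tool from outside, world axes, zero at the start; "wrist_torque": the same for the moment, N m; "grip_width": finger opening in m; "grasp_force": force on a finger pad.
Only numpy, scipy, OpenCV 4.12 (cv2) and the standard library are available. Lean on these libraries where they do the work, as an engineer would, in place of code of your own. Each camera call takes 0.05 s, during which the arm holds its last target. There are 200 camera calls.

## Working session

There is one attempt and no reset: what is moved stays moved. The work goes in short steps, Python scripts to look and compute and a tool call to move; the robot and the scene stay as the last step left them, time stands still between calls to the robot, and variables do not carry over. Pictures are saved under pics/ and viewed, at most 10 in all, crops included, and the job is handed in when it is done.

Besides the shell and the picture viewer there is one more tool, called after "Emit:" as a command line: name --argument value ..., lists and objects as JSON in quotes. servo_tool: Moves the arm, as the interface text tells. Shifts and turns lie within -1 to 1; 1 stands for 300 mm of shift or pi rad of turn. Its arguments: {"type":"object","properties":{"series":{"type":"array"},"grip_force":{"type":"number"}},"required":["series"]}

```bash
ls; mkdir -p pics
cat > h.py <<'E'
import numpy as np,cv2
from cell import get_obs,eyes,env
from scipy.spatial.transform import Rotation as R
def cam(n,save=True):
    c=eyes.read_camera(n); c={k:(np.array(v) if not np.isscalar(v) else v) for k,v in c.items()}
    if save: np.savez('%s.npz'%n,**c)
    return c
def load(n): return dict(np.load('%s.npz'%n))
def ray(c,u,v):
    d=np.stack([(np.asarray(u)-c['cx'])/c['fx'],(np.asarray(v)-c['cy'])/c['fy'],np.ones(np.shape(u))],-1)
    return d@c['rotation'].T
def onz(c,u,v,z):
    d=ray(c,u,v); return c['origin']+d*((z-c['origin'][2])/d[...,2])[...,None]
def pts(c):
    v,u=np.mgrid[:420,:560]; return c['origin']+ray(c,u,v)*c['depth'][...,None]
def proj(c,p):
    q=(np.asarray(p)-c['origin'])@c['rotation']; return np.stack([q[...,0]/q[...,2]*c['fx']+c['cx'],q[...,1]/q[...,2]*c['fy']+c['cy']],-1)
E
python3 - <<'E'
from h import *
for n in('side','top'):
    c=cam(n); print(n,c['origin'],c['rotation'].round(3).tolist(),c['fx'],c['cx'],c['cy'])
    cv2.imwrite('pics/%s0.png'%n,cv2.resize(c['frame'][...,::-1],(800,600)))
o=get_obs(); print({k:np.round(v,3).tolist() for k,v in o.items()})
E
```

```text
pics
side [0.18998504 0.49634694 0.52221086] [-126.014, 0.432, -143.241] 381.39409132491926 281.1497939062997 209.66551042739047
top [ 0.41517481 -0.01903115  1.01416602] [-171.243, -0.44, -88.846] 400.24375176666763 280.9099581676691 212.85744713533785
{'time_s': 0.1, 'qpos': [65.094, 18.436, -4.015, 83.167, 1.295, 78.541, -3.261], 'joint_velocities': [-0.003, -0.142, -0.048, -0.242, -0.009, 0.011, -0.016], 'effort': [0.0, -49.258, -0.405, -31.34, -0.064, 0.04, 0.0], 'tool_pos': [0.282, -0.585, 0.222], 'tool_rot': [-179.902, 0.005, 25.714], 'force': [-0.035, 0.2, -0.206], 'wrist_torque': [0.02, -0.015, 0.017], 'grasp_force': 0.0, 'grip_width': 0.087}
```

```bash
sed -i "s|    if save|    c['rotation']=R.from_euler('xyz',c['rotation'],degrees=True).as_matrix()\n    if save|" h.py
python3 - <<'E'
from h import *
for n in('side','top'):
    c=cam(n); print(c['rotation'].round(3).tolist()); P=pts(c); print(P[300,280],P[200,100],P[380,500])
E
```

```text
[[-0.801, -0.347, 0.488], [-0.598, 0.475, -0.645], [-0.008, -0.809, -0.588]]
[ 0.46420495  0.13924196 -0.00190058] [ 1.00263480e+00  1.50532077e-01 -3.41090232e-04] [ 0.12036818  0.07072121 -0.0002872 ]
[[0.02, -0.988, 0.152], [-1.0, -0.021, -0.005], [0.008, -0.152, -0.988]]
[ 0.35290453 -0.02581124  0.00151242] [ 0.595261    0.44201032 -0.00135092] [ 0.17287349 -0.56399555 -0.00432007]
```

View pics/side0.png

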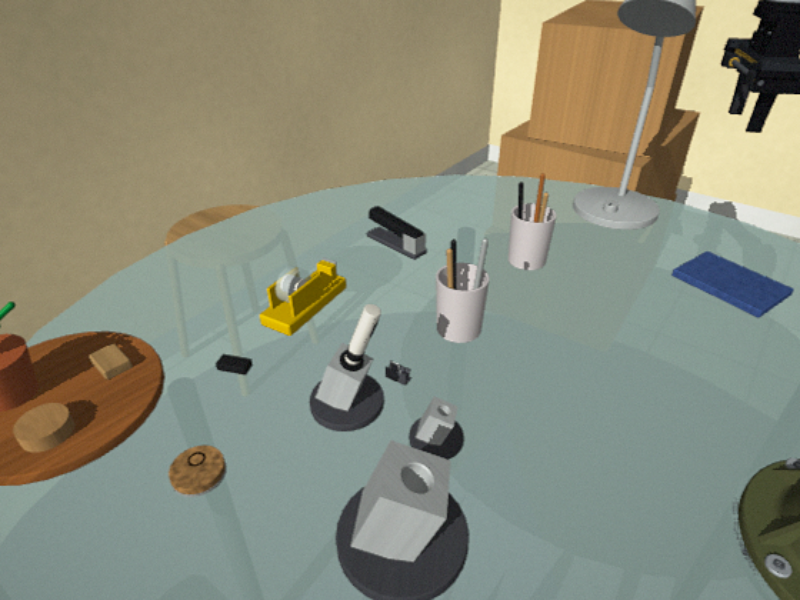

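View pics/top0.png

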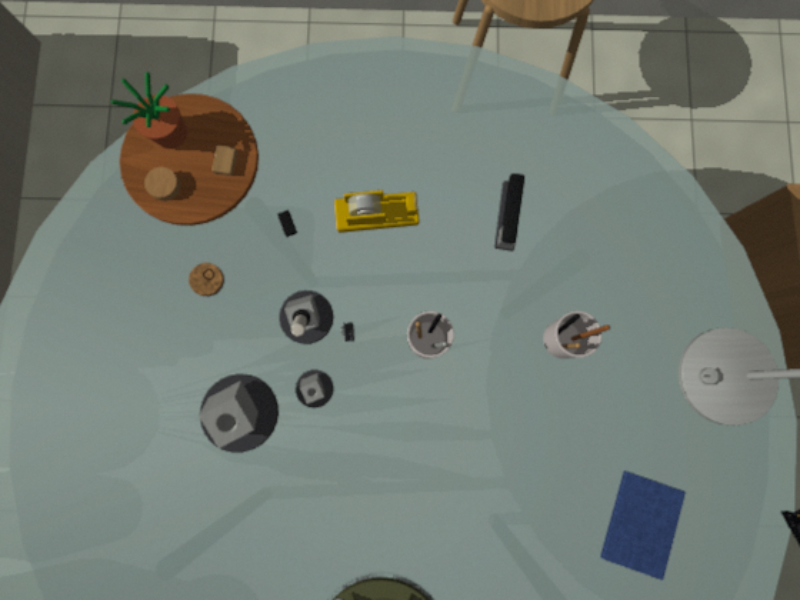

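Side view: the coaster with its ring is at about (197,468), the holder with the probe at (346,370), empty smaller and larger holders at (437,428) and (402,520). Top view: coaster (206,279), cup_b (430,335), cup_a (573,335), probe holder (306,316), clip (348,331). Look-alikes: round wooden blocks on the tray at (160,182), which aren't cork and have no ring.

```bash
cat > m.py <<'E'
from h import *
def blob(mask,near,minA=20):
    n,l,s,ce=cv2.connectedComponentsWithStats(mask.astype(np.uint8))
    i=min((i for i in range(1,n) if s[i,4]>=minA),key=lambda i:np.hypot(*(ce[i]-near)))
    return l==i
def hsv(c): return cv2.cvtColor(c['frame'],cv2.COLOR_RGB2HSV).astype(int)
def outline(m): return max(cv2.findContours(m.astype(np.uint8),cv2.RETR_EXTERNAL,cv2.CHAIN_APPROX_NONE)[0],key=len)[:,0].astype(float)
def circ(p):
    s=np.linalg.lstsq(np.c_[2*p,np.ones(len(p))],(p**2).sum(1),rcond=None)[0]; return s[:2],np.sqrt(s[2]+s[:2]@s[:2])
def coaster(c,near):
    H=hsv(c); m=blob((H[...,0]<22)&(H[...,1]>90)&(H[...,2]>50),near); o=outline(cv2.morphologyEx(m.astype(np.uint8),cv2.MORPH_CLOSE,np.ones((5,5))))
    ce,r=circ(onz(c,o[:,0],o[:,1],.013)[:,:2]); return ce,r,o
E
python3 - <<'E'
from m import *
k=.7
for n,co,ho in (('top',(206,279),(306,316)),('side',(197,468),(346,400))):
    c=load(n); co=np.array(co)*k; ho=np.array(ho)*k
    ce,r,o=coaster(c,co); print(n,'coaster',ce,r)
    g=cv2.cvtColor(c['frame'],cv2.COLOR_RGB2GRAY)
    m=np.zeros(g.shape,np.uint8); cv2.fillPoly(m,[o.astype(np.int32)],1); m=cv2.erode(m,np.ones((5,5)))
    d=(m>0)&(g<60); v,u=np.nonzero(d); q=onz(c,u,v,.014)[:,:2]; print(' ring px',len(u),u.mean(),v.mean(),q.mean(0),(q.min(0)+q.max(0))/2,np.ptp(q,0), 'gray',np.sort(g[m>0])[[5,20,60]])
    f=blob((g<70),ho,200); v,u=np.nonzero(f); o=outline(f); q=onz(c,o[:,0],o[:,1],.012)[:,:2]; q=q[cv2.convexHull(o.astype(np.float32),returnPoints=False)[:,0]]
    print(' foot',circ(q),u.min(),u.max(),v.min(),v.max())
c=load('top');H=hsv(c)
for cu in ((430,335),(573,335)):
    m=blob((H[...,1]<40)&(H[...,2]>150),np.array(cu)*k,60); o=outline(m); 
    q=onz(c,o[:,0],o[:,1],.095)[:,:2]; print('cup',len(o),circ(q),q.min(0),q.max(0))
a=c['frame'][180:270,185:445,::-1]; cv2.imwrite('pics/topc.png',cv2.resize(a,(780,270),interpolation=cv2.INTER_CUBIC))
s=load('side')['frame'][200:350,110:310,::-1]; cv2.imwrite('pics/sidec.png',cv2.resize(s,(800,600),interpolation=cv2.INTER_CUBIC))
E
```

```text
top coaster [0.6074671  0.32531755] 0.028366933405333764
 ring px 9 145.22222222222223 192.77777777777777 [0.61364486 0.32219763] [0.61429915 0.32173085] [0.01283205 0.01793335] gray [55 67 85]
 foot (array([0.54396843, 0.14388518]), np.float64(0.04634361584932318)) 196 232 204 240
side coaster [0.60527056 0.32991492] 0.030723869117743597
 ring px 34 137.26470588235293 320.97058823529414 [0.61617638 0.32235723] [0.61586405 0.32259158] [0.0191478  0.01942005] gray [27 39 77]
 foot (array([0.5399825 , 0.15107361]), np.float64(0.04834727209129251)) 217 268 262 301
cup 67 (array([ 0.51085696, -0.281252  ]), np.float64(0.022349667482197827)) [ 0.48318206 -0.29393898] [ 0.54335946 -0.25512481]
cup 67 (array([ 0.51085696, -0.281252  ]), np.float64(0.022349667482197827)) [ 0.48318206 -0.29393898] [ 0.54335946 -0.25512481]
```

View pics/sidec.png

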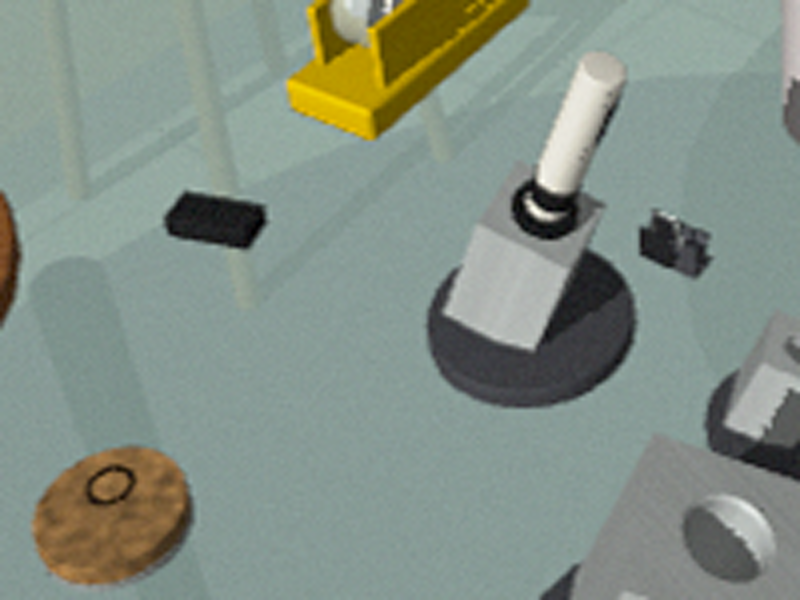

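View pics/topc.png

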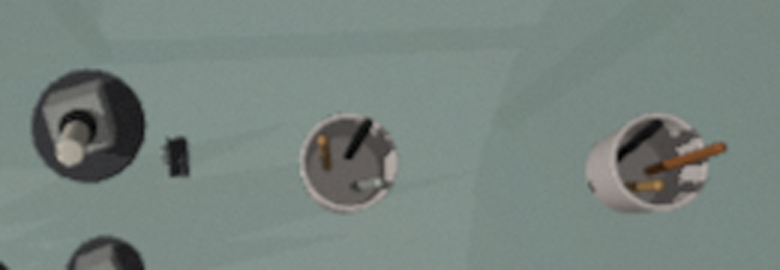

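The crops confirm it. The probe sits in the middle-sized holder, with handle top at top-crop (70,152) and a foot radius measured at 46–48 mm. The coaster with the thin ring is at side-crop (110,515). The cup rims are at top-crop (350,162) and (660,161).

Run:
```python
from m import *
c=load('top'); P=pts(c); s=load('side'); Q=pts(s)
print('px',onz(c,np.array([301.5,405]),np.array([234,233.8]),.095))
for y in(-.09,-.33):
    for nm,A in(('t',P),('s',Q)):
        m=(abs(A[...,2]-.0945)<.004)&(np.hypot(A[...,0]-.51,A[...,1]-y)<.07); q=A[m][:,:2]
        if len(q)>8: print('cup',nm,m.sum(),circ(q),(q.min(0)+q.max(0))/2,np.ptp(q,0))
# walls side view
for y in(-.09,-.33):
    m=(Q[...,2]>.02)&(Q[...,2]<.085)&(np.hypot(Q[...,0]-.51,Q[...,1]-y)<.08); q=Q[m]; print('wall',m.sum(),circ(q[:,:2]))
# probe handle
for nm,k,A in(('t',c,P),('s',s,Q)):
    H=hsv(k); near=(np.array((300,322))if nm=='t' else np.array((366,328)))*.7
    m=blob((H[...,1]<70)&(H[...,2]>165),near,30); v,u=np.nonzero(m); q=A[m]; q=q[(q[:,2]>.06)&(q[:,2]<.18)]
    print('handle',nm,m.sum(),u.min(),u.max(),v.min(),v.max(),q.mean(0),q.min(0),q.max(0))
    w,V=np.linalg.eigh(np.cov(q.T)); print(V[:,-1],w**.5)
    pc=np.c_[u,v]; w2,V2=np.linalg.eigh(np.cov(pc.T)); print(' 2d',pc.mean(0),V2[:,-1],(w2*12)**.5)
```

```text
px [[ 0.50858004 -0.07170008  0.095     ]
 [ 0.51404608 -0.31089279  0.095     ]]
cup t 172 (array([ 0.51046625, -0.0694655 ]), np.float64(0.03525852330589433)) [ 0.51125064 -0.0694296 ] [0.07459451 0.07199066]
cup s 219 (array([ 0.50846021, -0.06827118]), np.float64(0.03369947504341587)) [ 0.50865916 -0.0683685 ] [0.07477319 0.07581297]
cup t 199 (array([ 0.51571208, -0.30876409]), np.float64(0.03499976703888366)) [ 0.51601041 -0.30921731] [0.07451524 0.07464933]
cup s 148 (array([ 0.51442472, -0.30801083]), np.float64(0.03369489678802198)) [ 0.51410301 -0.30719058] [0.07360954 0.07447985]
wall 1097 (array([ 0.50864609, -0.06811639]), np.float64(0.033892660502947175))
wall 785 (array([ 0.51415072, -0.30762767]), np.float64(0.03381588388560793))Traceback (most recent call last):
  File "<stdin>", line 14, in <module>
  File "m.py", line 4, in blob
    i=min((i for i in range(1,n) if s[i,4]>=minA),key=lambda i:np.hypot(*(ce[i]-near)))
ValueError: min() iterable argument is empty
```

Run:
```python
from m import *
E={}
for nm,cr in(('top',(190,235,200,245)),('side',(235,272,208,262))):
    k=load(nm);A=pts(k); f=k['frame'].astype(int); u0,u1,v0,v1=cr
    m=np.zeros(f.shape[:2],bool); m[v0:v1,u0:u1]=((f[...,0]>=f[...,2]+8)&(f[...,0]>120))[v0:v1,u0:u1]
    m=blob(m,((u0+u1)/2,(v0+v1)/2),15); v,u=np.nonzero(m); q=A[m]
    print(nm,m.sum(),u.min(),u.max(),v.min(),v.max()); 
    q=q[(q[:,2]>.075)&(q[:,2]<.18)&(abs(q[:,1]-.145)<.04)];print(len(q),q.min(0),q.max(0),q.mean(0))
    w,V=np.linalg.eigh(np.cov(q.T)); print('axis3d',V[:,-1],w**.5)
    (x,y),(a,b),t=cv2.minAreaRect(np.c_[u,v].astype(np.float32)); print('rect',x,y,a,b,t, f[v,u].mean(0)); E[nm]=q
    B=cv2.boxPoints(((x,y),(a,b),t)); print(B.tolist())
    # block: gray
    if nm=='side':
        L=(abs(A[...,0]-.53)<.07)&(abs(A[...,1]-.145)<.05)&(A[...,2]>.02)&(A[...,2]<.075); b=A[L]; print('block',len(b),b.mean(0),b.min(0),b.max(0))
```

```text
top 75 204 212 221 234
75 [0.49788534 0.1238022  0.11785361] [0.53127476 0.14380386 0.1656694 ] [0.50875788 0.13401863 0.15699263]
axis3d [-0.57994748 -0.23750907  0.7792627 ] [0.00446364 0.00460191 0.01167721]
rect 206.9000244140625 228.30003356933594 12.074766159057617 8.497057914733887 63.43495178222656 [157.72       153.30666667 141.68      ]
[[200.4000244140625, 224.80003356933594], [208.00003051757812, 221.0000457763672], [213.4000244140625, 231.80003356933594], [205.80001831054688, 235.6000213623047]]
side 385 244 265 213 248
385 [0.49614076 0.12492643 0.09685763] [0.53635669 0.1512604  0.1644049 ] [0.51200633 0.1423289  0.13570042]
axis3d [-0.31416223 -0.18097491  0.93196039] [0.00334569 0.00504874 0.02183808]
rect 254.1549530029297 230.07101440429688 11.325432777404785 36.741371154785156 24.623563766479492 [203.83896104 201.5012987  190.25194805]
[[241.35293579101562, 244.41177368164062], [256.6614074707031, 211.011474609375], [266.95697021484375, 215.73025512695312], [251.64849853515625, 249.13055419921875]]
block 703 [0.53375602 0.16084412 0.05189015] [0.50944083 0.11680223 0.02003315] [0.56917268 0.17708084 0.07491246]
```

Run:
```python
from m import *
from scipy.optimize import least_squares
t=load('top');s=load('side'); L=.35
print('cap', onz(t,208,229.8,.161), 'block-top check')
def model(p):
    d=np.array([np.cos(p[2]),np.sin(p[2]),0]); m=np.array([p[0],p[1],.075])+.01*d; a=np.sin(L)*d+np.cos(L)*np.array([0,0,1]); return m,a
sm=np.array([254.15,230.07]); th=np.radians(24.62); sd=np.array([np.sin(th),-np.cos(th)]); sn=np.array([-sd[1],sd[0]])
def res(p):
    m,a=model(p); r=proj(s,m+.092*a); b=proj(s,m+.01*a); ct=proj(t,m+.092*a)
    return [sn@(r-sm),sn@(b-sm),*(ct-[208,229.8]),0.5*(proj(s,m+.049*a)-sm)@sd]
f=least_squares(res,[.54,.147,np.radians(-150)]); m,a=model(f.x)
print(f.x[:2],np.degrees(f.x[2]),'mouth',m,'axis',a,'res',np.round(f.fun,2))
print('rear',m+.092*a,'grip115',m+.060*a)
# TCP plan: current pose
o=get_obs(); T=R.from_euler('xyz',o['tool_rot'],degrees=True); p=np.array(o['tool_pos'])
G=R.from_euler('xyz',[180,0,90],degrees=True)
d=T.inv().apply(np.array([.606,.327,.10])-p); print('to coaster',(d/.3).round(4),((T.inv()*G).as_rotvec()/np.pi).round(4))
```

```text
cap [0.50670779 0.13230933 0.161     ] block-top check
[0.54813492 0.1387042 ] -169.8010190809387 mouth [0.53829293 0.13693353 0.075     ] axis [-0.3374796  -0.06071597  0.93937271] res [-0.73  1.04  0.43 -0.26 -1.12]
rear [0.50724481 0.13134766 0.16142229] grip115 [0.51804415 0.13329057 0.13136236]
to coaster [ 2.2931 -2.2706  0.4087] [-3.000e-04 -2.000e-04 -3.571e-01]
```

Emit:
servo_tool --series '[[[1,-1,0,0,0,-0.357,1],[1,-1,0,0,0,-0.357,1],[1,-1,0,0,0,-0.357,1],[1,-1,0,0,0,-0.357,1],[1,-1,0,0,0,-0.357,1],[1,-1,0,0,0,-0.357,1],[1,-1,0,0,0,-0.357,1],[1,-1,0,0,0,-0.357,1],[1,-1,0,0,0,-0.357,1],[1,-1,0,0,0,-0.357,1],[1,-1,0,0,0,-0.357,1],[1,-1,0,0,0,-0.357,1]]]'

```text
time_s: 1.2
tool_pos: [0.4233, -0.1817, 0.2229]
tool_rot: [180.0, 0.0, 90.4]
force: [-0.4, -0.3, -0.5]
grip_width: 0.0871
grasp_force: 0.0
```

Emit:
servo_tool --series '[[[1,0.36,0,0,0,0,1],[1,0.36,0,0,0,0,1],[1,0.36,0,0,0,0,1],[1,0.36,0,0,0,0,1],[1,0.36,0,0,0,0,1],[1,0.36,0,0,0,0,1],[1,0.36,0,0,0,0,1],[1,0.36,0,0,0,0,1]]]'

```text
time_s: 1.87
tool_pos: [0.5314, 0.1168, 0.2225]
tool_rot: [180.0, -0.1, 90.0]
force: [0.2, -0.4, -0.3]
grip_width: 0.0868
grasp_force: 0.0
```

Emit:
servo_tool --series '[[[0.69,0.25,0.3,0,0,0,1],[0.69,0.25,0.3,0,0,0,1],[0.69,0.25,0.3,0,0,0,1],[0.69,0.25,0.3,0,0,0,1],[0.69,0.25,0.3,0,0,0,1],[0.69,0.25,0.3,0,0,0,1],[0.69,0.25,0.3,0,0,0,1],[0.69,0.25,0.3,0,0,0,1],[0.69,0.25,0.3,0,0,0,1]]]'

```text
time_s: 2.62
tool_pos: [0.6064, 0.3191, 0.1318]
tool_rot: [-180.0, 0.1, 89.8]
force: [-0.7, -0.8, -0.2]
grip_width: 0.0869
grasp_force: 0.0
```

Run:
```python
from m import *
o=get_obs(); print({k:np.round(o[k],4).tolist() for k in('time_s','tool_pos','tool_rot','qpos')})
p=np.array(o['tool_pos']); print((p[1]-.327)/.3,(p[0]-.606)/.3)
c=cam('side'); cv2.imwrite('pics/s1.png',c['frame'][150:400,50:400,::-1])
```

```text
{'time_s': 2.6167, 'tool_pos': [0.6064, 0.3191, 0.1318], 'tool_rot': [-179.9732, 0.1274, 89.8332], 'qpos': [1.4464, 32.6129, -44.796, 82.6182, 23.3089, 74.3818, -45.2859]}
-0.026224632198785607 0.0014284907291350901
```

View pics/s1.png

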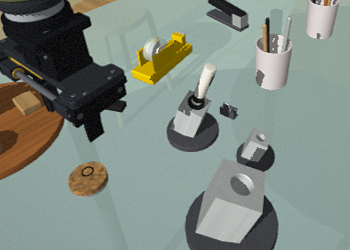

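The gripper is open above the coaster (crop (90,178)), with nothing else nearby. Descending.

Emit:
servo_tool --series '[[[0.01,0,0.38,0,0,0,1],[0.01,0,0.38,0,0,0,1],[0.01,0,0.38,0,0,0,1],[0.01,0,0.38,0,0,0,1],[0.01,0,0.38,0,0,0,1]]]'

```text
time_s: 3.08
tool_pos: [0.6055, 0.3219, 0.0181]
tool_rot: [-179.9, 0.1, 89.8]
force: [0.8, 0.5, 1.7]
grip_width: 0.0872
grasp_force: 0.0
```

Emit:
servo_tool --series '[[[0.012,0,0.045,0,0,0,1],[0.012,0,0.045,0,0,0,1],[0.012,0,0.045,0,0,0,0.6],[0.012,0,0.045,0,0,0,0.6],[0.012,0,0.045,0,0,0,0.6],[0.012,0,0.045,0,0,0,0.6],[0.012,0,0.045,0,0,0,0.6],[0.012,0,0.045,0,0,0,0.6],[0.012,0,0.045,0,0,0,0.6]]]' --grip_force 20

```text
time_s: 3.83
tool_pos: [0.6063, 0.3285, 0.0058]
tool_rot: [179.9, -0.0, 90.0]
force: [1.6, 0.6, 2.9]
grip_width: 0.0591
grasp_force: 20.0
```

Emit:
servo_tool --series '[[[0,0,-0.4,0,0,0,0.6],[0,0,-0.4,0,0,0,0.6],[0,0,-0.75,0,0,0,0.6],[0,0,-0.75,0,0,0,0.6],[0,0,-0.75,0,0,0,0.6],[-0.2,-0.05,-0.75,0,0,0,0.6],[-0.9,-0.16,-0.75,0,0,0,0.6],[-0.9,-0.16,-0.75,0,0,0,0.6],[-0.9,-0.16,-0.75,0,0,0,0.6],[-0.9,-0.16,-0.75,0,0,0,0.6],[-0.9,-0.16,-0.75,0,0,0,0.6],[-0.9,-0.16,-0.75,0,0,0,0.6]]]'

```text
time_s: 4.83
tool_pos: [0.5559, 0.0529, 0.2294]
tool_rot: [-179.9, 0.2, 89.7]
force: [0.1, -1.0, -1.0]
grip_width: 0.0592
grasp_force: 20.0
```

Emit:
servo_tool --series '[[[-0.8,-0.15,0,0,0,0,0.6],[-0.8,-0.15,0,0,0,0,0.6],[-0.8,-0.15,0,0,0,0,0.6],[-0.8,-0.15,0,0,0,0,0.6],[-0.8,-0.15,0,0,0,0,0.6],[-0.8,-0.15,0,0,0,0,0.6],[-0.8,-0.15,0,0,0,0,0.6],[-0.8,-0.15,0,0,0,0,0.6],[-0.8,-0.15,0,0,0,0,0.6],[-0.8,-0.15,0,0,0,0,0.6]]]'

```text
time_s: 5.67
tool_pos: [0.5125, -0.1794, 0.2299]
tool_rot: [-180.0, -0.1, 90.1]
force: [0.7, 0.7, -1.1]
grip_width: 0.0591
grasp_force: 20.0
```

Emit:
servo_tool --series '[[[-0.029,-0.001,0,0,0,0,0.6],[-0.029,-0.001,0.2,0,0,0,0.6],[-0.029,-0.001,0.6,0,0,0,0.6],[-0.029,-0.001,0.6,0,0,0,0.6],[-0.029,-0.001,0.6,0,0,0,0.6],[-0.029,-0.001,0.6,0,0,0,0.6],[-0.029,-0.001,0.68,0,0,0,0.6],[-0.029,-0.001,0.7,0,0,0,0.6],[-0.029,-0.001,0.7,0,0,0,0.6]]]'

```text
time_s: 6.42
tool_pos: [0.5113, -0.1896, 0.0193]
tool_rot: [-179.9, -0.1, 90.0]
force: [-0.6, -0.3, -0.5]
grip_width: 0.0594
grasp_force: 20.0
```

Run:
```python
from m import *
o=get_obs(); print({k:np.round(o[k],4).tolist() for k in('time_s','tool_pos','tool_rot','force')})
c=cam('side'); 
q=proj(c,np.array([.512,-.189,.02])); print(q)
t=cam('top'); q2=proj(t,np.array([.512,-.189,.02])); print(q2)
A=[cv2.resize(k['frame'][max(0,int(v)-60):int(v)+40,int(u)-70:int(u)+70,::-1],(560,400))[:300] for k,(u,v) in((c,q),(t,q2))]
cv2.imwrite('pics/pl.png',np.vstack(A))
```

```text
{'time_s': 6.4167, 'tool_pos': [0.5113, -0.1896, 0.0193], 'tool_rot': [-179.868, -0.0758, 90.0348], 'force': [-0.618, -0.2832, -0.4583]}
[347.63437955 196.5025261 ]
[346.77417203 236.62246329]
```

View pics/pl.png

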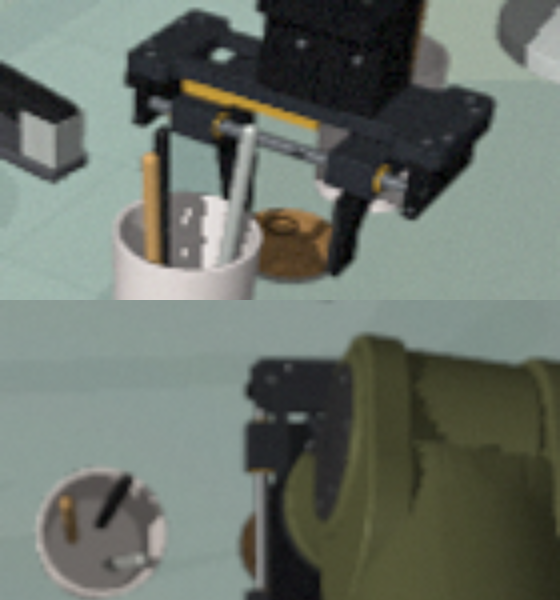

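The coaster is held level (side crop (290,240)), clear of cup_b's pens, with the gripper body along x between the cups. Setting it down.

Emit:
servo_tool --series '[[[0.002,0.002,0.02,0,0,0,0.6],[0.002,0.002,0.04,0,0,0,0.6],[0.002,0.002,0.045,0,0,0,0.6],[0.002,0.002,0.045,0,0,0,0.6]]]'

```text
time_s: 6.85
tool_pos: [0.5121, -0.1898, 0.0064]
tool_rot: [-180.0, 0.0, 90.0]
force: [-0.1, 0.2, -1.5]
grip_width: 0.0593
grasp_force: 20.0
```

Emit:
servo_tool --series '[[[0,0,0.004,0,0,0,0.6],[0,0,0.004,0,0,0,0.6],[0,0,0.004,0,0,0,0.6]]]'

```text
time_s: 7.1
tool_pos: [0.5126, -0.1899, 0.0058]
tool_rot: [180.0, 0.0, 90.0]
force: [-1.5, 0.2, 2.3]
grip_width: 0.0594
grasp_force: 20.0
```

Contact (+2.3 N). Open and go up.

Emit:
servo_tool --series '[[[0,0,0,0,0,0,1],[0,0,0,0,0,0,1],[0,0,0,0,0,0,1],[0,0,0,0,0,0,1],[0,0,-0.1,0,0,0,1],[0,0,-0.8,0,0,0,1],[0,0,-0.8,0,0,0,1],[0,0,-0.8,0,0,0,1],[0,0,-0.8,0,0,0,1],[0,0,-0.8,0,0,0,1],[0,0,-0.8,0,0,0,1],[0,0,-0.8,0,0,0,1]]]'

```text
time_s: 8.1
tool_pos: [0.5142, -0.1902, 0.2486]
tool_rot: [179.7, 0.2, 90.0]
force: [-0.4, -0.5, -0.7]
grip_width: 0.0871
grasp_force: 0.0
```

Emit:
servo_tool --series '[[[0,-0.2,0,0,0,0,1],[1,-0.2,0,0,0,0,1],[1,-0.2,0,0,0,0,1],[1,-0.2,0,0,0,0,1],[1,-0.2,0,0,0,0,1],[1,-0.2,0,0,0,0,1],[1,-0.2,0,0,0,0,1],[1,-0.2,0,0,0,0,1],[1,-0.2,0,0,0,0,1],[1,-0.2,0,0,0,0,1]]]'

```text
time_s: 8.93
tool_pos: [0.4511, 0.1142, 0.2442]
tool_rot: [-179.9, -0.0, 90.4]
force: [-0.2, -0.7, -0.2]
grip_width: 0.0869
grasp_force: 0.0
```

```bash
cat >> m.py <<'E'
def ring(c,ce,gmax):
    near=proj(c,np.r_[ce,.014]); cc,r,o=coaster(c,near)
    g=cv2.cvtColor(c['frame'],cv2.COLOR_RGB2GRAY); m=np.zeros(g.shape,np.uint8); cv2.fillPoly(m,[o.astype(np.int32)],1); m=cv2.erode(m,np.ones((5,5)))
    v,u=np.nonzero((m>0)&(g<gmax)); q=onz(c,u,v,.014)[:,:2]; return cc,r,len(u),q.mean(0),(q.min(0)+q.max(0))/2,np.ptp(q,0)
E
python3 - <<'E'
from m import *
o=get_obs(); print({k:np.round(o[k],4).tolist() for k in('time_s','tool_pos','tool_rot')})
B=[.512,-.189]; W=[]
for n in('top','side'):
    c=cam(n)
    for g in (60,70): print(n,ring(c,B,g))
    A=pts(c); cs=[]
    for x,y in((.509,-.069),(.515,-.309)):
        m=(abs(A[...,2]-.0945)<.004)&(np.hypot(A[...,0]-x,A[...,1]-y)<.07); q=A[m][:,:2]; cs.append((q.min(0)+q.max(0))/2)
    print('cups',cs,'mid',np.mean(cs,0))
    u,v=proj(c,np.array([.512,-.189,.014])).astype(int); W.append(cv2.resize(c['frame'][v-25:v+25,u-35:u+35,::-1],(560,400),interpolation=cv2.INTER_CUBIC)[50:350])
cv2.imwrite('pics/co.png',np.vstack(W))
E
```

```text
{'time_s': 8.9333, 'tool_pos': [0.4511, 0.1142, 0.2442], 'tool_rot': [-179.9035, -0.0254, 90.4075]}
top (array([ 0.5106782 , -0.19022369]), np.float64(0.02736441108011778), 78, array([ 0.51356669, -0.19233854]), array([ 0.5128541 , -0.19055833]), array([0.03784824, 0.04012129]))
top (array([ 0.5106782 , -0.19022369]), np.float64(0.02736441108011778), 221, array([ 0.51014083, -0.18951365]), array([ 0.51045947, -0.18935246]), array([0.04295501, 0.04273618]))
cups [array([ 0.5113334 , -0.06947923]), array([ 0.51633299, -0.30904369])] mid [ 0.5138332  -0.18926146]
side (array([ 0.50526265, -0.18412879]), np.float64(0.02897790185242687), 25, array([ 0.51093795, -0.19000365]), array([ 0.51024421, -0.18306793]), array([0.02755446, 0.04059046]))
side (array([ 0.50526265, -0.18412879]), np.float64(0.02897790185242687), 118, array([ 0.50177044, -0.18232503]), array([ 0.50465331, -0.1806474 ]), array([0.03873625, 0.04543151]))
cups [array([ 0.50885279, -0.06783138]), array([ 0.5129944 , -0.30780029])] mid [ 0.51092359 -0.18781583]
```

View pics/co.png

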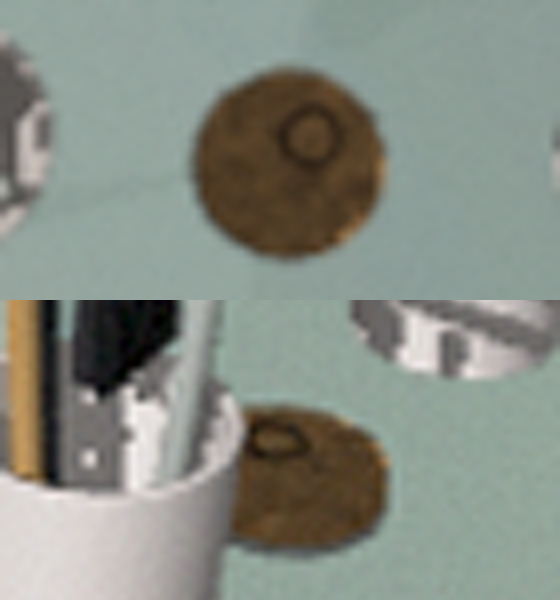

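The coaster is flat between the cups. Its centre is at upper-crop (290,162) and the ring centre at (311,136). In the side view the ring is at lower-crop (278,440).

Run:
```python
from m import *
from scipy.optimize import least_squares
t=load('top');s=load('side')
for c,(x,y) in((t,(311,136+50)),(s,(278,440-300+50)),(t,(290,162+50))):
    u,v=proj(c,np.array([.512,-.189,.014])).astype(int); print('mark/centre',onz(c,u-35+(x+.5)/8-.5,v-25+(y+.5)/8-.5,.014))
S=pts(s);C=[]
f=s['frame'].astype(int); m=np.zeros(f.shape[:2],bool); m[208:262,235:272]=((f[...,0]>=f[...,2]+8)&(f[...,0]>120))[208:262,235:272]
m=blob(m,(254,230),15); me=cv2.erode(m.astype(np.uint8),np.ones((3,3)))>0; q=S[me]; q=q[(q[:,2]>.095)&(q[:,2]<.155)]
def dist(p):
    a=np.array([p[2],p[3],1]); a/=np.linalg.norm(a); d=q-np.array([p[0],p[1],.13]); return np.linalg.norm(np.cross(d,a),axis=1)-.010
f=least_squares(dist,[.515,.137,-.33,-.12],loss='soft_l1',f_scale=.001); p=f.x
a=np.array([p[2],p[3],1]);a/=np.linalg.norm(a)
print('side cyl',len(q),p,'tilt',np.degrees(np.arccos(a[2])),'az',np.degrees(np.arctan2(a[1],a[0])),'rms',np.std(dist(p)))
for z in(.0816,.131,.1614): print(z,p[:2]+p[2:]*(z-.13))
# block faces normals: top face points
g=(S[...,2]>.03)&(np.hypot(S[...,0]-.545,S[...,1]-.147)<.045)&(S[...,2]<.07)
v,u=np.nonzero(g); P=S[g]
N=[];
import itertools
rng=np.random.default_rng(0)
best=(0,)
for _ in range(300):
    A=P[rng.choice(len(P),3,False)]; n=np.cross(A[1]-A[0],A[2]-A[0]); n/=np.linalg.norm(n)+1e-12; k=abs((P-A[0])@n)<.0012
    if k.sum()>best[0]: best=(k.sum(),k)
Q=P[best[1]]; n=np.linalg.svd(Q-Q.mean(0))[2][2]; print('face',best[0],len(P),n,'az',np.degrees(np.arctan2(n[1],n[0])))
```

```text
mark/centre [ 0.51980215 -0.19675703  0.014     ]
mark/centre [ 0.51876876 -0.1960537   0.014     ]
mark/centre [ 0.51147938 -0.19011657  0.014     ]
side cyl 204 [ 0.5157422   0.13614426 -0.34906757 -0.12466791] tilt 20.337824693597007 az -160.34604108653394 rms 0.0007061901407382967
0.0816 [0.53263707 0.14217819]
0.131 [0.51539314 0.1360196 ]
0.1614 [0.50478148 0.13222969]
face 347 507 [-0.31106237  0.95036811 -0.00637615] az 108.12364686650652
```

Both views put the mark at about (0.519, -0.1965). The probe axis tilts 20.3° with azimuth -160.5°, and the block face agrees. Going to the pre-grasp pose along the axis.

Emit:
servo_tool --series '[[[0.046,0.137,0.05,-0.1053,0.0363,0,1],[0.046,0.137,0.05,-0.1053,0.0363,0,1],[0.046,0.137,0.05,-0.1053,0.0363,0,1],[0.046,0.137,0.05,-0.1053,0.0363,0,1],[0.046,0.137,0.12,-0.1053,0.0363,0,1],[0.046,0.137,0.12,-0.1053,0.0363,0,1],[0.046,0.137,0.12,-0.1053,0.0363,0,1]]]'

```text
time_s: 9.62
tool_pos: [0.4934, 0.1236, 0.2092]
tool_rot: [161.1, -6.4, 91.0]
force: [0.4, -0.4, 0.2]
grip_width: 0.0871
grasp_force: 0.0
```

```bash
cat > g.py <<'E'
from m import *
def st():
    o=get_obs(); p=np.array(o['tool_pos']); T=R.from_euler('xyz',o['tool_rot'],degrees=True); print(o['time_s'],p.round(4),'z',T.as_matrix()[:,2].round(4),'rot',np.round(o['tool_rot'],2),'F',np.round(o['force'],2),o['grip_width'],o['grasp_force']); return p,T
a=np.array([-.3242,-.1116,.9394]); tcp=np.array([.5215,.1381,.1135])
E
python3 - <<'E'
from g import *
p,T=st()
for k in(.09,.0): print(k,(T.inv().apply(tcp+k*a-p)/.3).round(4))
G=R.from_euler('xyz',[180,0,90],degrees=True)*R.from_rotvec(np.array([-.1053,.0363,0])*np.pi); print('rot err',((T.inv()*G).as_rotvec()/np.pi).round(4))
c=cam('side'); u,v=proj(c,p).astype(int); cv2.imwrite('pics/pre.png',cv2.resize(c['frame'][v-50:v+75,u-80:u+80,::-1],(640,500)))
E
```

```text
9.6167 [0.4934 0.1236 0.2092] z [ 0.3222  0.1106 -0.9402] rot [161.09  -6.36  91.03] F [ 0.37 -0.4   0.21] 0.08710790853950996 0.0
0.09 [ 0.0107 -0.0157  0.0353]
0.0 [ 0.011  -0.0151  0.3353]
rot err [-0.0006  0.0004 -0.0002]
```

View pics/pre.png

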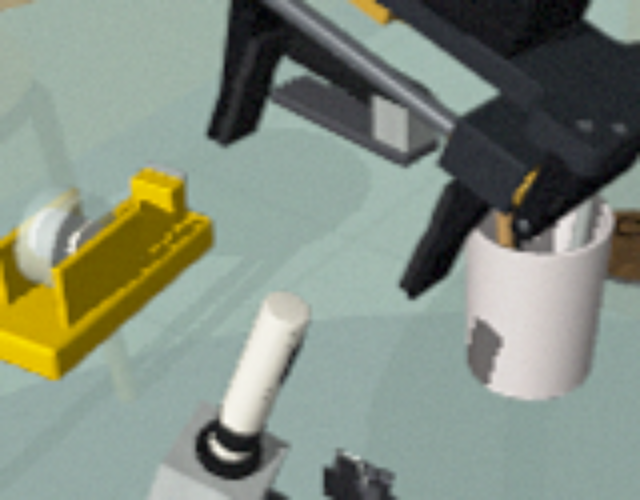

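The open fingers at (225,130) and (410,290) straddle the extension of the handle axis, with the handle top at (288,308). Descending along the axis.

Emit:
servo_tool --series '[[[0.011,-0.015,0,0,0,0,1],[0.011,-0.015,0.1,0,0,0,1],[0.011,-0.015,0.2,0,0,0,1],[0.011,-0.015,0.3,0,0,0,1],[0.011,-0.015,0.335,0,0,0,1],[0.011,-0.015,0.335,0,0,0,1],[0.011,-0.015,0.335,0,0,0,1]]]'

```text
time_s: 10.25
tool_pos: [0.5228, 0.1387, 0.1148]
tool_rot: [160.9, -6.5, 91.0]
force: [0.2, -0.7, 1.6]
grip_width: 0.0871
grasp_force: 0.0
```

Run:
```python
from g import *
p,T=st()
print((T.inv().apply(tcp-p)/.3).round(4))
G=R.from_euler('xyz',[180,0,90],degrees=True)*R.from_rotvec(np.array([-.1053,.0363,0])*np.pi); print('rot err',((T.inv()*G).as_rotvec()/np.pi).round(4))
c=cam('side'); u,v=proj(c,p).astype(int); cv2.imwrite('pics/gr.png',cv2.resize(c['frame'][v-60:v+40,u-60:u+60,::-1],(600,500)))
```

```text
10.25 [0.5228 0.1387 0.1148] z [ 0.3244  0.1123 -0.9392] rot [160.95  -6.46  91.04] F [ 0.15 -0.71  1.63] 0.0871318504659169 0.0
[-0.0025 -0.0056  0.0025]
rot err [ 0.0001 -0.0002 -0.0003]
```

View pics/gr.png

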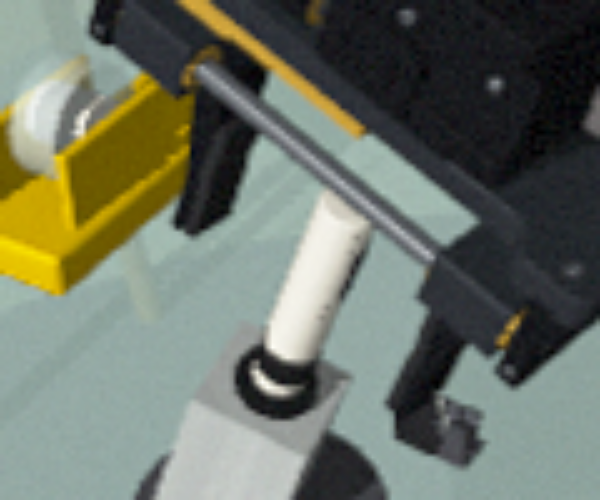

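The handle lies centred between the fingertips (190,225) and (405,425). Closing.

Emit:
servo_tool --series '[[[-0.0025,-0.0056,0,0,0,0,0.5],[-0.0025,-0.0056,0,0,0,0,0.3],[-0.0025,-0.0056,0,0,0,0,0.1],[-0.0025,-0.0056,0,0,0,0,0.1],[-0.0025,-0.0056,0,0,0,0,0.1],[-0.0025,-0.0056,0,0,0,0,0.1],[-0.0025,-0.0056,0,0,0,0,0.1],[-0.0025,-0.0056,0,0,0,0,0.1],[-0.0025,-0.0056,0,0,0,0,0.1],[-0.0025,-0.0056,0,0,0,0,0.1],[-0.0025,-0.0056,0,0,0,0,0.1],[-0.0025,-0.0056,0,0,0,0,0.1]]]' --grip_force 30

```text
time_s: 11.3
tool_pos: [0.5209, 0.138, 0.1135]
tool_rot: [160.9, -6.4, 91.1]
force: [1.6, 0.4, -1.7]
grip_width: 0.0195
grasp_force: 30.0
```

Emit:
servo_tool --series '[[[0,0,-0.05,0,0,0,0.1],[0,0,-0.1,0,0,0,0.1],[0,0,-0.15,0,0,0,0.1],[0,0,-0.2,0,0,0,0.1],[0,0,-0.25,0,0,0,0.1],[0,0,-0.3,0,0,0,0.1],[0,0,-0.35,0,0,0,0.1],[0,0,-0.4,0,0,0,0.1],[0,0,-0.4,0,0,0,0.1]]]'

```text
time_s: 12.05
tool_pos: [0.4821, 0.1258, 0.2287]
tool_rot: [160.7, -6.4, 91.2]
force: [1.0, 0.9, -0.8]
grip_width: 0.0196
grasp_force: 30.0
```

Run:
```python
from g import *
p,T=st()
print('tip expected',p-(-T.as_matrix()[:,2])*.096)
G=R.from_euler('xyz',[180,0,90],degrees=True); print('to upright',((T.inv()*G).as_rotvec()/np.pi).round(4))
# want tool at x~.45,y~.05,z .29
for t in ([.45,.10,.30],[.519,-.1965,.29]): print((T.inv().apply(np.array(t)-p)/.3).round(3))
```

```text
12.05 [0.4821 0.1258 0.2287] z [ 0.3278  0.113  -0.938 ] rot [160.73  -6.45  91.21] F [ 0.98  0.88 -0.81] 0.019563571654645864 29.984925999306142
tip expected [0.51355098 0.13660958 0.13868219]
to upright [ 0.1066 -0.0366  0.0006]
[-0.056 -0.022 -0.268]
[-1.047  0.202 -0.273]
```

Emit:
servo_tool --series '[[[-0.056,-0.022,-0.268,0,0,0,0.1],[-0.056,-0.022,-0.268,0.1066,-0.0366,0,0.1],[-0.056,-0.022,-0.268,0.1066,-0.0366,0,0.1],[-0.056,-0.022,-0.268,0.1066,-0.0366,0,0.1],[-0.056,-0.022,-0.268,0.1066,-0.0366,0,0.1],[-0.056,-0.022,-0.268,0.1066,-0.0366,0,0.1],[-0.056,-0.022,-0.268,0.1066,-0.0366,0,0.1],[-0.056,-0.022,-0.268,0.1066,-0.0366,0,0.1]]]'

```text
time_s: 12.72
tool_pos: [0.4486, 0.0988, 0.2969]
tool_rot: [-179.8, 0.1, 90.0]
force: [0.6, 0.5, -1.7]
grip_width: 0.0195
grasp_force: 30.0
```

Run:
```python
from g import *
p,T=st()
print((T.inv().apply(np.array([.519,-.1965,.30])-p)/.3).round(3))
c=cam('side'); q=proj(c,np.array([p,p-[0,0,.096]])); print(q)
u,v=q[1].astype(int); cv2.imwrite('pics/hold.png',cv2.resize(c['frame'][max(0,v-90):v+30,max(0,u-60):u+60,::-1],(600,600)))
print(u-60,max(0,v-90))
```

```text
12.7167 [0.4486 0.0988 0.2969] z [-0.004  -0.0012 -1.    ] rot [-1.7977e+02  7.0000e-02  8.9970e+01] F [ 0.62  0.51 -1.71] 0.019514153364105054 29.983827536925673
[-0.984  0.235 -0.01 ]
[[305.11282764 138.42440828]
 [303.22987135 197.27289687]]
243 107
```

View pics/hold.png

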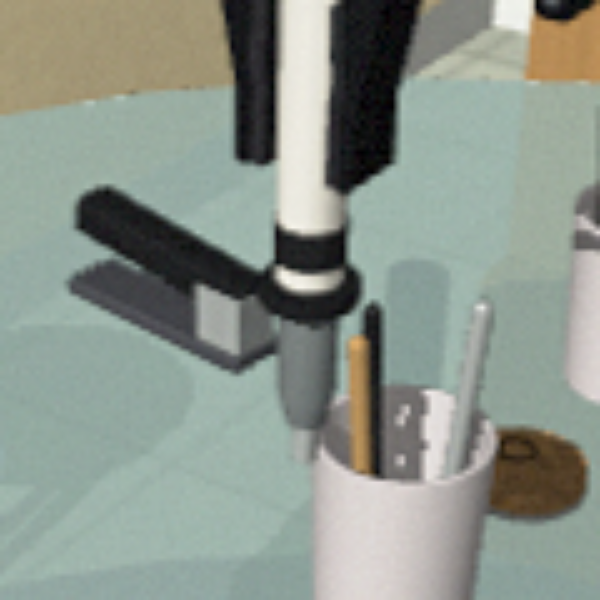

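The probe is held straight, with the tip at crop (303,462), i.e. px (303.5,199.3) against an expected (303.2,197.3). It is aligned with the TCP axis. Moving over the mark.

Emit:
servo_tool --series '[[[-0.984,0.235,-0.01,0,0,0,0.1],[-0.984,0.235,-0.01,0,0,0,0.1],[-0.984,0.235,-0.01,0,0,0,0.1],[-0.984,0.235,-0.01,0,0,0,0.1],[-0.984,0.235,-0.01,0,0,0,0.1],[-0.984,0.235,-0.01,0,0,0,0.1],[-0.984,0.235,-0.01,0,0,0,0.1],[-0.984,0.235,-0.01,0,0,0,0.1],[-0.984,0.235,-0.01,0,0,0,0.1],[-0.984,0.235,-0.01,0,0,0,0.1],[-0.984,0.235,-0.01,0,0,0,0.1]]]'

```text
time_s: 13.68
tool_pos: [0.5196, -0.1943, 0.3011]
tool_rot: [-179.8, 0.0, 90.1]
force: [-0.5, -0.0, -1.1]
grip_width: 0.0196
grasp_force: 30.0
```

```bash
cat > pr.py <<'E'
from g import *
def probe(p,c):
    # white handle + grey shank axis in side view, from depth-gated points around the held probe
    A=pts(c); m=(np.hypot(A[...,0]-p[0],A[...,1]-p[1])<.025)&(A[...,2]<p[2]-.004)&(A[...,2]>p[2]-.105)
    out=[]
    for s0,s1,rad in((.061,.09,.010),(.022,.052,.009),(.002,.012,.004)):
        k=m&(A[...,2]>p[2]-.098+s0)&(A[...,2]<p[2]-.098+s1); v,u=np.nonzero(k)
        if len(u)<6: out.append(None); continue
        q=A[k]; w=np.array([(u[v==r].min()+u[v==r].max())/2 for r in np.unique(v)]); d=ray(c,w.mean(),v.mean()); d/=np.linalg.norm(d); h=d*[1,1,0]; h/=np.linalg.norm(h)
        # surface mean + back-off to the axis (mean chord depth = pi/4 rad)
        out.append((len(u),(q.mean(0)+h*rad*np.pi/4).round(4),(np.unique(v).mean().round(1),w.mean().round(2)), proj(c,np.array([p[0],p[1],q[:,2].mean()])).round(2)))
    zz=A[...,2][m&(A[...,2]<p[2]-.07)]
    print(*out,sep='\n'); print('lowest',zz.min()-p[2] if len(zz) else None)
E
python3 - <<'E'
from pr import *
p,T=st(); c=cam('side'); probe(p,c)
print((T.inv().apply(np.array([.519,-.1965,.30])-p)/.3).round(4))
print(ring(cam('top'),[.512,-.189],45)[:2])
E
```

```text
13.6833 [ 0.5196 -0.1943  0.3011] z [-3.e-03 -4.e-04 -1.e+00] rot [-1.7983e+02  3.0000e-02  9.0090e+01] F [-0.48 -0.05 -1.08] 0.01956963303088985 29.98400382231921
(175, array([ 0.5186, -0.1945,  0.2771]), (np.float64(87.0), np.float64(358.32)), array([357.92,  85.68]))
(127, array([ 0.5186, -0.1945,  0.2404]), (np.float64(105.0), np.float64(356.3)), array([355.91, 103.8 ]))
(20, array([ 0.519 , -0.1947,  0.2098]), (np.float64(118.5), np.float64(354.92)), array([354.32, 118.15]))
lowest -0.096054204907155
[-0.0073 -0.0021  0.0035]
(array([ 0.51067214, -0.19031013]), np.float64(0.027455990000458338))
```

The held probe reads (0.5187, -0.1946) in the side camera frame at all heights, so it is upright and within 1 mm of the TCP axis. Descending to hover.

Emit:
servo_tool --series '[[[-0.0065,0,0.1,0,0,0,0.1],[-0.0065,0,0.2,0,0,0,0.1],[-0.0065,0,0.3,0,0,0,0.1],[-0.0065,0,0.4,0,0,0,0.1],[-0.0065,0,0.5,0,0,0,0.1],[-0.0065,0,0.55,0,0,0,0.1],[-0.0065,0,0.58,0,0,0,0.1],[-0.0065,0,0.6,0,0,0,0.1],[-0.0065,0,0.6,0,0,0,0.1],[-0.0065,0,0.6,0,0,0,0.1],[-0.0065,0,0.6,0,0,0,0.1]]]'

```text
time_s: 14.7
tool_pos: [0.5202, -0.1985, 0.1221]
tool_rot: [-179.9, 0.1, 90.0]
force: [-0.1, -0.2, -0.3]
grip_width: 0.0191
grasp_force: 30.0
```

Run:
```python
from pr import *
p,T=st(); c=cam('side'); probe(p,c)
o=[np.array(get_obs()['force'])]; print(o)
u,v=proj(c,np.array([.519,-.1965,.014])).round().astype(int); g=cv2.cvtColor(c['frame'],cv2.COLOR_RGB2GRAY); print(u,v); print(g[v-14:v+8,u-8:u+9])
```

```text
14.7 [ 0.5202 -0.1985  0.1221] z [-0.0014 -0.002  -1.    ] rot [-1.7992e+02  1.1000e-01  8.9990e+01] F [-0.09 -0.22 -0.25] 0.019077995164193687 29.98369795270264
(126, array([ 0.5189, -0.199 ,  0.0975]), (np.float64(166.5), np.float64(350.29)), array([349.71, 164.87]))
(81, array([ 0.5194, -0.1986,  0.0615]), (np.float64(180.5), np.float64(348.29)), array([348.18, 178.55]))
(14, array([ 0.5191, -0.1984,  0.0315]), (np.float64(190.5), np.float64(347.25)), array([346.96, 189.46]))
lowest -0.095641166871163
[array([-0.70604169,  0.74630148, -1.11579482])]
346 196
[[125 126 156 154 153 147 128 104 123 122 125 111 100  77 113 160 154]
 [125 137 159 155 158 154 140 111 125 125 120 109  93  83 122 160 157]
 [111 135 157 154 155 157 139 110 122 118 115 104  88  94 135 160 156]
 [125 152 157 152 153 156 147 120 123 118 110 106  83 110 154 158 156]
 [122 161 157 153 154 154 146 123 119 120 111  94  96 139 159 157 155]
 [126 158 153 155 157 158 143 121 110 113 100  84 115 154 156 155 156]
 [122 148 159 159 156 156 153 147 134 118 104 108 139 158 156 153 153]
 [100 123 146 158 153 155 153 155 15
[... 329 characters left out ...]
170 188 125  59  39  40  45  55  57  65  68  73  82  86 110]
 [136 175 163 184 124  26  43  56  54  44  27  47  68  71  65  68  66]
 [131 178 175 176 102  42  76  71  72  66  52  39  58  72  72  61  56]
 [180 176 181 166  66  29  69  73  72  66  61  48  44  73  70  71  68]
 [189 185 177 122  61  32  28  35  40  41  38  35  43  57  60  61  58]
 [190 187 156  94  66  59  57  54  46  55  60  57  61  59  56  67  63]
 [188 150 110  89  65  68  64  63  63  59  65  63  59  53  58  60  65]
 [144 122 104  90  67  67  66  61  58  64  66  70  62  60  64  64  63]
 [125 111  96  84  68  63  58  59  61  62  66  70  66  65  63  68  64]
 [127 113  99  82  64  64  59  59  69  67  64  68  65  61  65  62  68]]
```

Run:
```python
from pr import *
p,T=st(); c=load('side'); print('mark',onz(c,346.4,196.2,.014), 'sens',onz(c,347.4,196.2,.014),onz(c,346.4,197.2,.014))
print(proj(c,np.array([[.5192,-.1985,.014],[p[0],p[1],.014],[.519,-.1965,.014]])))
```

```text
14.75 [ 0.5202 -0.1986  0.122 ] z [-0.0015 -0.0021 -1.    ] rot [-1.7991e+02  1.2000e-01  8.9990e+01] F [-0.71  0.75 -1.12] 0.019380769362791605 29.983693384565413
mark [ 0.51883382 -0.19659755  0.014     ] sens [ 0.5169184  -0.19799522  0.014     ] [ 0.51677318 -0.19286256  0.014     ]
[[346.65398712 195.78803578]
 [346.32063771 195.6316743 ]
 [346.31811643 196.19549147]]
```

Emit:
servo_tool --series '[[[0.007,0,0,0,0,0,0.1],[0.007,0,0.01,0,0,0,0.1],[0.007,0,0.02,0,0,0,0.1],[0.007,0,0.027,0,0,0,0.1],[0.007,0,0.027,0,0,0,0.1],[0.007,0,0.027,0,0,0,0.1],[0.007,0,0.027,0,0,0,0.1]]]'

```text
time_s: 15.33
tool_pos: [0.5191, -0.1963, 0.1123]
tool_rot: [-179.8, 0.1, 90.0]
force: [0.3, 0.7, -0.6]
grip_width: 0.0191
grasp_force: 30.0
```

Emit:
servo_tool --series '[[[0,0,0.004,0,0,0,0.1],[0,0,0.007,0,0,0,0.1],[0,0,0.007,0,0,0,0.1],[0,0,0.007,0,0,0,0.1],[0,0,0.007,0,0,0,0.1]]]'

```text
time_s: 15.75
tool_pos: [0.5191, -0.1963, 0.1103]
tool_rot: [-179.8, 0.1, 90.0]
force: [0.3, 0.8, -0.3]
grip_width: 0.0195
grasp_force: 30.0
```

Emit:
servo_tool --series '[[[0,0,0.005,0,0,0,0.1],[0,0,0.01,0,0,0,0.1],[0,0,0.01,0,0,0,0.1],[0,0,0.01,0,0,0,0.1],[0,0,0.01,0,0,0,0.1]]]'

```text
time_s: 16.17
tool_pos: [0.5192, -0.1963, 0.1074]
tool_rot: [-179.8, 0.1, 90.0]
force: [0.5, -0.2, 0.1]
grip_width: 0.0196
grasp_force: 30.0
```

```bash
cat > fz.py <<'E'
from h import *
F=[];Z=[]
for i in range(12):
    eyes.read_camera('side'); o=get_obs(); F.append(o['force']); Z.append(o['tool_pos'])
print(o['time_s'],'F',np.mean(F,0).round(2),'sd',np.std(F,0).round(2),'pos',np.mean(Z,0).round(4),np.round(o['tool_rot'],2))
E
python3 fz.py
```

```text
16.7667 F [0.4  0.12 0.64] sd [0.49 0.38 0.44] pos [ 0.5192 -0.1963  0.1074] [-1.7978e+02  6.0000e-02  8.9980e+01]
```

Emit:
servo_tool --series '[[[0,0,0.004,0,0,0,0.1],[0,0,0.007,0,0,0,0.1],[0,0,0.007,0,0,0,0.1],[0,0,0.007,0,0,0,0.1],[0,0,0.007,0,0,0,0.1],[0,0,0.007,0,0,0,0.1]]]'

```text
time_s: 17.27
tool_pos: [0.5192, -0.1963, 0.1053]
tool_rot: [-179.8, 0.1, 90.0]
force: [0.8, 0.2, 1.5]
grip_width: 0.0194
grasp_force: 30.0
```

```bash
python3 fz.py
python3 - <<'E'
from pr import *
p,T=st(); c=cam('side'); probe(p,c)
g=cv2.cvtColor(c['frame'],cv2.COLOR_RGB2GRAY); print(g[176:201,338:356])
E
```

```text
17.8667 F [0.6  0.02 1.89] sd [0.29 0.56 0.48] pos [ 0.5192 -0.1963  0.1052] [-1.7978e+02  7.0000e-02  8.9980e+01]
17.8667 [ 0.5191 -0.1963  0.1052] z [-0.0038 -0.0012 -1.    ] rot [-1.7978e+02  7.0000e-02  8.9980e+01] F [0.56 0.63 2.11] 0.019432318142563517 29.98010423965752
(128, array([ 0.5181, -0.1968,  0.0802]), (np.float64(173.5), np.float64(349.14)), array([348.93, 172.06]))
(80, array([ 0.518 , -0.1964,  0.0444]), (np.float64(187.5), np.float64(347.79)), array([347.44, 185.37]))
(114, array([ 0.5123, -0.1978,  0.0135]), (np.float64(198.0), np.float64(348.5)), array([346.21, 196.39]))
lowest -0.09425659247523197
[[165 128 120 153 105  23 112 208 223 184 167 118 111  99  85  75  65 122]
 [159 124 127 148  97  14  51 178 252 243 240 225 208 180 133  55  35 110]
 [154 124 142 147 105  18  23  75 124 150 201 187 163 107  75  31  27 108]
 [146 128 157 159 130  12  27  30  30  55  79  66  65  40  32  15  30 105]
 [138 124 160 160 149  95  17  28  24  25  23  29  28  22  18  18  68 140]
 [132 120 156 158 154 145  92  22  28  18  24  28  19  28  49  78 110 162]
 [123 129 155 158 159 1
[... 702 characters left out ...]
 97 139 160 158 157 154]
 [ 93 148 206 169 130 114  97  55  68  75  68  78 110 145 161 159 158 155]
 [ 94 124 182 176 108  74  71  59  62  66  60  63  74  93 110 119 144 159]
 [130 173 171 185 129  59  39  56  62  61  61  63  67  66  76  79 106 146]
 [139 177 167 186 126  24  40  68  73  76  60  47  70  72  68  66  60  79]
 [130 177 174 174  99  40  77  79  86  89  76  34  58  70  69  65  59  55]
 [182 178 187 167  61  30  67  72  87  89  72  36  44  70  73  68  62  62]
 [188 181 178 120  59  34  25  37  47  45  41  37  42  57  61  66  63  64]
 [195 188 158  90  71  55  61  57  48  50  58  55  54  59  62  64  63  61]
 [186 152 114  85  66  69  65  64  62  62  69  65  60  49  55  59  64  64]]
```

Run:
```python
from h import *
print(env.sign_off())
```

```text
the job is handed in; nothing more can be done
None
```

I handed the job in at about 18 s with the meter still held upright and its tip inside the ring, pressed in about 5 mm by force readings; the coaster is flat and released within a few mm of the cups' midpoint, and I have no verdict back.

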